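# Open a returned jar in the packing bench brace

### The job

On the returns bench, take the white jar with the red cap and slide it upright along the channel of the wooden brace, without lifting it out, in under the overhanging steel lips until it stands fully home against the end stop. With the jar braced there, unscrew the tight red cap anticlockwise, stop turning once the threads let go (well short of a quarter turn), raise the cap straight up and finish still gripping it, level and still, about 2 cm above the jar's rim and clear of it, with the jar left home. Leave everything else on the bench alone.

Things in the scene. Friction and masses are not known exactly. Their poses are not given: they have to be found in the camera images.
- brace: Plywood board 300 x 130 x 10 mm fixed to the table, with an open-topped, plastic-lined channel along its own x axis: 72 mm wide, side walls 10 mm thick reaching 40 mm above the table, floor 10 mm above the table. A wooden end stop closes it at x = +135 mm (top 96 mm above the table). Origin: centre of the board's underside, +x along the channel towards the stop, z up.
- lips (a point): Middle of the gap between the two steel lips, level with their tops 96 mm above the table, at x = 100 mm in the brace's frame. Here (x = 55 to 135 mm) the side walls reach 90 mm; the lips (x = 65 to 135 mm, 6 mm thick, gap 56 mm) overhang the jar's shoulders with 2 mm to spare.
- home (a point): Point on the channel floor where the centre of the jar's underside is when the jar stands against the end stop: x = 101 mm, y = 0, z = 10 mm in the brace's frame, with the brace's axes.
- jar: Jar to open: square, white with a blue band, 68 x 68 mm, flat shoulders 78 mm above its underside, then a 47 mm neck; about 0.35 kg. It stands in the open part of the channel, 100 to 180 mm short of home, 2 mm play each side, so it can turn there only 0.06 rad; it slides easily (under 1 N) on the slick lining. Origin: centre of its underside, z up; axes parallel to the brace's.
- jar_rim (a point): Centre of the jar's rim, 108 mm above the jar's underside.
- cap: The jar's red round screw cap, 64 mm in diameter (65 over its ribs), 21 mm high, 90 g. Origin: centre of its lower edge, z up. Screwed tight, its lower edge is 94 mm above the jar's underside (104 mm above the table, 8 mm above the lips' tops). At the start its x axis is parallel to the jar's. Tight: up to 0.7 N m to turn, so grip firmly, 30 N or more.
- cap_top (a point): Centre of the cap's top, 21 mm above its lower edge; a white stripe there points to the cap's -x. Right-handed twist-off thread: turned anticlockwise seen from above the cap rises 3.4 mm per radian; the threads let go 0.8 to 0.9 rad (46 to 52 degrees) from tight, 3 mm up, and it then lifts straight off. It cannot be pulled off before that; from 1.8 rad on the next threads catch.
- green_jar: Bystander: closed square white jar, same shape as the one to open but with a GREEN cap, 68 x 68 x 115 mm, standing on the table beside the brace. Origin at the centre of its underside.
- tape_roll: Bystander: roll of tape lying flat on the table beside the brace, ring 92 mm across, 48 mm high. Origin at the centre of its underside.
- marker: Bystander: black marker pen with a red end, 100 x 15 x 15 mm, lying on the table. Origin at the centre of its underside.
- cutter: Bystander: yellow box cutter, about 160 x 24 x 17 mm, lying on the table. Origin at the underside.
- carton: Bystander: small cardboard carton 160 x 120 x 90 mm. Origin at the centre of its underside.
- yellow_box: Bystander: small yellow box 100 x 70 x 60 mm. Origin at the centre of its underside.
Mind the look-alikes: they are no part of the job. Several things have the shape of the cap; the one meant has the colours described above. Leave any pink look-alike of the jar alone.

How it is judged (in metres and radians):
On the way, in this order (a step that is already met when the one before it is completed fails the run):
1. the jar stands home against the end stop, under the lips, its cap still screwed tight (x of jar in the frame of home above -0.005 m and horizontal distance between jar and home below 0.008 m and angle between jar's own z axis and vertical below 0.08 rad and z of jar in the frame of home below 0.006 m and angle between the x axis of cap and the x axis of jar, either way round below 0.15 rad and z of cap in the frame of jar below 0.0975 m), for 0.2 s.
2. with the jar home, the cap has been turned until the threads let go (x of jar in the frame of home above -0.005 m and horizontal distance between jar and home below 0.008 m and angle between jar's own z axis and vertical below 0.08 rad and z of jar in the frame of home below 0.006 m and angle between the x axis of cap and the x axis of jar, either way round above 0.75 rad), for 0.1 s.
At the end, for the whole second after the job is handed in: The jar stands upright against the end stop (within 5 mm along the channel, 8 mm in all) on the channel floor; the cap is gripped by the fingers and touches neither jar nor brace, its lower edge 5 to 45 mm above the rim, within 15 mm of the jar's axis sideways, level within 0.2 rad and still (x of jar in the frame of home above -0.005 m and horizontal distance between jar and home below 0.008 m and angle between jar's own z axis and vertical below 0.08 rad and z of jar in the frame of home below 0.006 m and z of cap in the frame of jar_rim between 0.005 and 0.045 m and horizontal distance between cap and jar_rim below 0.015 m and angle between cap's own z axis and vertical below 0.2 rad and linear speed of cap below 0.03 m/s and contact force between cap and the fingers above 1 N and contact force between cap and jar below 0.1 N and contact force between cap and brace below 0.1 N); the arm keeps its last pose, push and grip.
It fails at once if the jar is tipped by more than 0.25 rad or lifted more than 20 mm off the channel floor (angle between jar's own z axis and vertical above 0.25 rad or z of jar in the frame of home above 0.02 m).
It fails at once if the cap is turned on past about 85 degrees, nearly a quarter turn (angle between the x axis of cap and the y axis of jar, either way round below 0.09 rad).
It fails at once if another thing on the bench is shoved by more than 25 mm or tipped over (distance of any of green_jar, tape_roll, marker, cutter, carton, yellow_box from where it was at the start of the episode above 0.025 m or angle between green_jar's own z axis and vertical above 0.4 rad).
It also fails if it takes over 40 s, if anything falls off the work surface, if the arm or the gripper's body presses on something with over 40 N, if the wrist force passes 120 N, or if a joint passes its speed limit or range.

### The arm

A 6-joint arm with a two-finger parallel gripper is mounted at the origin on the work surface. World frame = base frame: x ahead of the robot, y to its left, z up, the work surface at z = 0. Lengths are in m, angles in degrees, forces in N, time in s.
With the tool pointing down it reaches from about 0.225 to 0.725 m from the base axis. Payload 3.1 kg.
Tool frame: the origin (TCP) lies at the very end of the fingers, on their centre line; the grasp point (between the pads) lies bot.tcp_to_grasp behind it (bot.tcp_to_grasp is the distance from the TCP to the grasp point, in m); z points along the fingers, y is the line along which they close (so a half turn about z gives the same grasp; the last joint's range is limited). The gripper opens to 85 mm and grips with 20 to 120 N. Pads are 22 mm wide; open, the fingers measure 114 mm over their backs; the gripper's body (76 mm by 85 mm) begins 54 mm behind the grasp point. The pads swing forward as they close: fully open they stand 13 mm farther back than shut.
Start: joints at [61.089, 2.75, 5.684, 92.934, 0, 82.678], TCP at [0.193, 0.488, 0.231] pointing down, gripper open.
Joint ranges: [-166.93, 166.93], [-56.73, 111.36], [-69.38, 81.34], [-121.58, 131.49], [-85.45, 84.26], [-180, 180]. Speed limits (degrees/s): [159.86, 159.86, 180, 180, 180, 180].

### API

Orientations are given as [roll, pitch, yaw] about the fixed x, y, z axes, in that order (R = Rz(yaw) Ry(pitch) Rx(roll)).
In Python, from station import bot, grab_frame gives the robot as it stands.
- The arm moves only by the tool jog_arm, never from a script. Its argument "moves" is a list of rows, each an object with "grip": the opening, from -1 (shut) to 1 (fully open); "offset": the shift along the tool's x, y, z in m, a list of three; "roll": the turn about the tool's z in degrees. A call has 1 to 10 rows; each row is the pose to reach, as a shift and turn from the pose commanded when the call began, along the tool's axes at that moment; what a row does not reach only later rows make up. A row lasts 1/12 s, in which the tool goes at most 41.7 mm and 7.16 degrees, less where a joint would pass 70% of its speed; a pose out of reach is approached as far as the arm can. A call with a gripper value outside its range is refused whole. The fingers move at their own pace and stop on an object; "force" is the grip in N (left out, the last holds). Time passes only in rows, so rows that repeat a pose let the fingers close. It gives the time, the measured TCP pose, the force, the opening and the grip force at its end, in the units of the state.
- bot.observe(): the state, without advancing time (a new reading comes with each control period).
- grab_frame(name): name is "side" or "top" or "wrist"; returns a dict with "pixels" (400x640x3 uint8, blue, green, red), "z_map" (400x640 float32, m along the optical axis (not along the pixel's ray), 0 where there is no reading), "K" (3x3 intrinsics, pixels), "view" (4x4, takes a point from world to camera coordinates). Camera axes: x right, y up, looking along -z (the intrinsics and any distortion apply to the point x, -y, -z); pixel columns grow to the right and rows downward; lengths in m; the calibration is good to about 2 mm. A picture is of the moment at which its call begins.
- bot.sign_off(): hands the job in; it is judged then, once.
The state is a dict: "t": time; "qpos": joint angles; "joint_velocities": joint speeds; "effort": joint torques, N m; "position": TCP position; "eef_rot": TCP orientation; "wrist_force": force on the tool from outside, world axes, zero at the start; "wrist_torque": the same for the moment, N m; "gripper_width": finger opening in m; "finger_force": force on a finger pad.
Only numpy, scipy, OpenCV 4.12 (cv2) and the standard library are available. Lean on these libraries where they do the work, as an engineer would, in place of code of your own. Each camera call takes 0.05 s, during which the arm holds its last target. There are 200 camera calls.

## Working session

There is one attempt and no reset: what is moved stays moved. The work goes in short steps, Python scripts to look and compute and a tool call to move; the robot and the scene stay as the last step left them, time stands still between calls to the robot, and variables do not carry over. Pictures are saved under pics/ and viewed, at most 10 in all, crops included, and the job is handed in when it is done.

Besides the shell and the picture viewer there is one more tool, called after "Request:" by a JSON object that holds its "method" and its "body", one argument or row to a line. jog_arm: Moves the arm, as the interface text tells. Its arguments: {"type":"object","properties":{"moves":{"type":"array"},"force":{"type":"number"}},"required":["moves"]}

```bash
mkdir -p pics
cat > h.py <<'E'
import numpy as np,cv2
from station import bot,grab_frame
def w(f,u,v,z=None):
    K=f["K"];V=f["view"];r=np.array([(u-K[0,2])/K[0,0],-(v-K[1,2])/K[1,1],-1.])
    Ti=np.linalg.inv(V)
    if z is None:
        d=np.median(f["z_map"][int(v)-1:int(v)+2,int(u)-1:int(u)+2]);return (Ti@np.r_[r*d,1])[:3]
    o=Ti[:3,3];q=Ti[:3,:3]@r
    return o+q*(z-o[2])/q[2]
E
python3 - <<'E'
from h import *
import pickle
print(bot.observe(),bot.tcp_to_grasp)
for n in("top","side"):
    f=grab_frame(n);cv2.imwrite(f"pics/{n}0.png",f["pixels"]);pickle.dump(f,open(n+"0.pkl","wb"));print(list(f.keys()),np.linalg.inv(f["view"])[:3,3])
E
```

```text
{'t': 0.0, 'qpos': array([6.10880064e+01, 2.79347314e+00, 5.59170785e+00, 9.29341530e+01,
       7.07295797e-04, 8.26767465e+01]), 'joint_velocities': array([-0.02486229,  0.03724664, -0.02050243, -0.0162339 ,  0.0800971 ,
        0.11701011]), 'effort': array([-9.58743203e-05, -3.38786530e+01,  3.20014000e+01,  2.02672603e-02,
       -9.06138916e-05,  7.23109082e-06]), 'position': array([0.19288572, 0.48762303, 0.23011274]), 'eef_rot': array([-1.79865281e+02, -1.80266320e-02,  1.58411238e+02]), 'wrist_force': array([-0.26290071,  0.0442624 , -0.59301256]), 'wrist_torque': array([-0.05479127,  0.00162373,  0.03063431]), 'finger_force': 0.0, 'gripper_width': 0.08496912459256555} 0.0187
['pixels', 'z_map', 'K', 'view'] [0.19360517 0.01827928 1.55171632]
['pixels', 'z_map', 'K', 'view'] [ 0.2189922  -0.91270145  0.68342287]
```

View pics/top0.png

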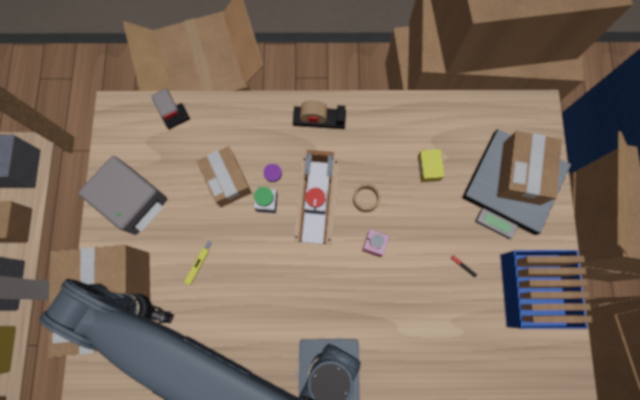

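View pics/side0.png

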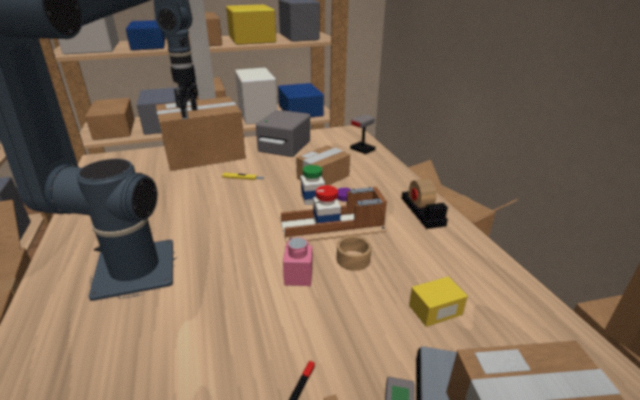

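Top view: the red cap is at (315,198) in the brace, with its stop end at about (319,155). The look-alikes are the green cap at (264,197), a purple disc at (272,173), a pink jar with a grey cap at (376,242) and the marker's red end at (457,260). I choose (315,198): red cap, white jar, standing in the channel. A close crop will check it.

Run:
```python
from h import *
import pickle
f=pickle.load(open("top0.pkl","rb"))
c=f["pixels"][140:255,250:390];cv2.imwrite("pics/crop0.png",cv2.resize(c,None,fx=5,fy=5,interpolation=cv2.INTER_CUBIC))
p=f["pixels"].astype(int)
m=(p[...,2]>150)&(p[...,1]<80)&(p[...,0]<80);m[:185]=0;m[215:]=0;m[:,:295]=0;m[:,340:]=0
v,u=np.nonzero(m);print(u.mean(),v.mean(),len(u),np.ptp(u),np.ptp(v));print(w(f,u.mean(),v.mean(),.125),w(f,u.mean(),v.mean()))
print(f["K"])
```

```text
314.70652173913044 196.2173913043478 184 17 16
[0.54245392 0.04302522 0.125     ] [0.54173681 0.04297435 0.12793284]
[[458.23278611   0.         322.90217926]
 [  0.         458.23278611 205.05676269]
 [  0.           0.           1.        ]]
```

View pics/crop0.png

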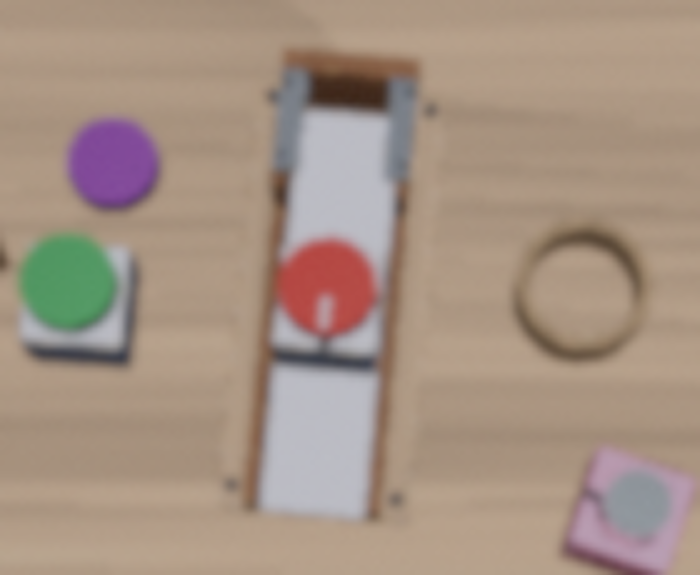

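The crop shows the chosen red cap at (330,287) in the crop with its stripe pointing down, towards the open end. The steel lips are at about (292,125) and (400,130), the stop top at (285,52)-(420,62), and the wall ends at (245,508) and (378,518).

Run:
```python
from h import *
import pickle
f=pickle.load(open("top0.pkl","rb"))
P=lambda x,y,z:w(f,250+x/5-.4,140+y/5-.4,z)
q={k:P(*a) for k,a in dict(stopL=(285,52,.096),stopR=(420,62,.096),lipLa=(280,68,.096),lipLb=(275,170,.096),lipRa=(415,78,.096),lipRb=(409,180,.096),wL=(245,508,.04),wR=(378,518,.04),fL=(258,515,.01),fR=(370,520,.01)).items()}
for k in q:print(k,q[k].round(4))
a=(q['stopL']+q['stopR'])/2;b=(q['wL']+q['wR'])/2;d=(a-b)[:2];print(np.linalg.norm(d),np.degrees(np.arctan2(d[1],d[0])))
for s in 'L','R':
    e=(q['stop'+s]-q['w'+s])[:2];print(np.degrees(np.arctan2(e[1],e[0])))
for s in 'LR','':pass
e=(q['stopL']-q['stopR'])[:2];print(np.linalg.norm(e),np.degrees(np.arctan2(e[1],e[0]))-90)
# depth checks
for n,x,y in(("floor",320,470),("stop",350,62),("lipL",290,120),("green",68,282),("greenshoulder",120,270),("cap",330,270)):print(n,w(f,250+x/5,140+y/5).round(4))
```

```text
stopL [0.7088 0.0708 0.096 ]
stopR [ 0.7015 -0.0195  0.096 ]
lipLa [0.6975 0.0741 0.096 ]
lipLb [0.6266 0.077  0.096 ]
lipRa [ 0.6902 -0.0161  0.096 ]
lipRb [ 0.6195 -0.0116  0.096 ]
wL [0.4096 0.0979 0.04  ]
wR [0.4026 0.0095 0.04  ]
fL [0.4091 0.0906 0.01  ]
fR [0.4054 0.0148 0.01  ]
0.30032472632395163 -5.363779721518044
-5.176740075676916
-5.550927333373109
0.09057077945722747 -4.630192638698929
floor [0.4381 0.0473 0.0119]
stop [0.6985 0.0259 0.1009]
lipL [0.6591 0.0658 0.0981]
green [0.5447 0.208  0.1154]
greenshoulder [0.5619 0.1787 0.078 ]
cap [0.5492 0.0388 0.1275]
```

Request:
{"method": "jog_arm", "body": {
  "moves": [
    {"grip": 1,"offset": [-0.245,-0.143,0],"roll": -8},
    {"grip": 1,"offset": [-0.245,-0.143,0],"roll": -8},
    {"grip": 1,"offset": [-0.245,-0.143,0],"roll": -8},
    {"grip": 1,"offset": [-0.245,-0.143,0],"roll": -8},
    {"grip": 1,"offset": [-0.245,-0.143,0],"roll": -8},
    {"grip": 1,"offset": [-0.245,-0.143,0],"roll": -8},
    {"grip": 1,"offset": [-0.245,-0.143,0],"roll": -8},
    {"grip": 1,"offset": [-0.245,-0.143,0],"roll": -8}
  ],
  "force": 60
}}

```text
t: 0.77
position: [0.3718, 0.26, 0.2306]
eef_rot: [-179.8, 0.1, 165.9]
wrist_force: [0.3, 0.1, 0.1]
gripper_width: 0.0853
finger_force: 0.0
```

Request:
{"method": "jog_arm", "body": {
  "moves": [
    {"grip": 1,"offset": [-0.28,-0.107,0],"roll": -8.4},
    {"grip": 1,"offset": [-0.28,-0.107,0],"roll": -8.4},
    {"grip": 1,"offset": [-0.28,-0.107,0],"roll": -8.4},
    {"grip": 1,"offset": [-0.28,-0.107,0],"roll": -8.4},
    {"grip": 1,"offset": [-0.28,-0.107,0],"roll": -8.4},
    {"grip": 1,"offset": [-0.28,-0.107,0],"roll": -8.4},
    {"grip": 1,"offset": [-0.28,-0.107,0],"roll": -8.4},
    {"grip": 1,"offset": [-0.28,-0.107,0],"roll": -8.4},
    {"grip": 1,"offset": [-0.28,-0.107,0],"roll": -8.4}
  ]
}}

```text
t: 1.52
position: [0.6173, 0.0928, 0.2285]
eef_rot: [-179.9, -0.2, 174.6]
wrist_force: [-0.6, 1.3, -0.2]
gripper_width: 0.0853
finger_force: 0.0
```

Request:
{"method": "jog_arm", "body": {
  "moves": [
    {"grip": 1,"offset": [0.035,-0.029,0],"roll": 0},
    {"grip": 1,"offset": [0.07,-0.058,0],"roll": 0},
    {"grip": 1,"offset": [0.07,-0.058,0],"roll": 0},
    {"grip": 1,"offset": [0.07,-0.058,0],"roll": 0},
    {"grip": 1,"offset": [0.07,-0.058,0],"roll": 0}
  ]
}}

```text
t: 1.93
position: [0.5401, 0.0447, 0.2319]
eef_rot: [179.9, 0.1, 174.8]
wrist_force: [0.6, -0.2, 0.5]
gripper_width: 0.0853
finger_force: 0.0
```

Run:
```python
from h import *
import pickle
f=grab_frame("wrist");cv2.imwrite("pics/wr1.png",f["pixels"]);pickle.dump(f,open("wr1.pkl","wb"))
s=bot.observe();print(s["position"],s["eef_rot"])
p=f["pixels"].astype(int)
m=((p[...,2]>110)&(p[...,1]<90)&(p[...,0]<90)).astype(np.uint8)
n,l,st,ce=cv2.connectedComponentsWithStats(m);i=1+st[1:,4].argmax();print(st[i],ce[i]);x,y,ww,hh,_=st[i]
print(w(f,*ce[i],.125),w(f,x+ww/2,y+hh/2,.125),w(f,*ce[i]))
```

```text
[0.54082108 0.04489818 0.23212827] [1.79953914e+02 1.23988205e-01 1.74864916e+02]
[ 274  131   93  110 5828] [319.29032258 194.80284832]
[0.53783345 0.04281192 0.125     ] [0.53118864 0.04432777 0.125     ] [0.53743106 0.04285827 0.12636796]
```

View pics/wr1.png

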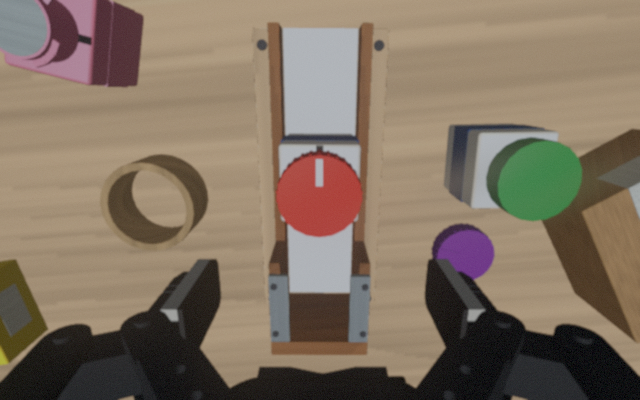

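The wrist view shows the red cap centred at (320,194), its stripe pointing up to (319,172) towards the open end. The channel is vertical in the picture, so the yaw is right, and the lips are at (280,305) and (358,305). The cap measures about (0.540, 0.043), so I descend around it.

Request:
{"method": "jog_arm", "body": {
  "moves": [
    {"grip": 1,"offset": [0.001,-0.002,0.03],"roll": 0},
    {"grip": 1,"offset": [0.001,-0.002,0.06],"roll": 0},
    {"grip": 1,"offset": [0.001,-0.002,0.09],"roll": 0},
    {"grip": 1,"offset": [0.001,-0.002,0.115],"roll": 0},
    {"grip": 1,"offset": [0.001,-0.002,0.13],"roll": 0},
    {"grip": 1,"offset": [0.001,-0.002,0.136],"roll": 0},
    {"grip": 1,"offset": [0.001,-0.002,0.136],"roll": 0},
    {"grip": 1,"offset": [0.001,-0.002,0.136],"roll": 0}
  ]
}}

```text
t: 2.65
position: [0.5403, 0.0425, 0.0962]
eef_rot: [180.0, 0.1, 174.9]
wrist_force: [-0.4, 0.5, 0.3]
gripper_width: 0.0857
finger_force: 0.0
```

Request:
{"method": "jog_arm", "body": {
  "moves": [
    {"grip": -1,"offset": [0,0,0],"roll": 0},
    {"grip": -1,"offset": [0,0,0],"roll": 0},
    {"grip": -1,"offset": [0,0,0],"roll": 0},
    {"grip": -1,"offset": [0,0,0],"roll": 0},
    {"grip": -1,"offset": [0,0,0],"roll": 0},
    {"grip": -1,"offset": [0,0,0],"roll": 0},
    {"grip": -1,"offset": [0,0,0],"roll": 0}
  ],
  "force": 60
}}

```text
t: 3.23
position: [0.541, 0.0421, 0.0981]
eef_rot: [179.9, 0.3, 174.8]
wrist_force: [-0.5, 0.9, 6.1]
gripper_width: 0.063
finger_force: 64.7
```

Run:
```python
from h import *
f=grab_frame("side");print(bot.observe());cv2.imwrite("pics/s1.png",cv2.resize(f["pixels"][130:250,260:420],None,fx=5,fy=5,interpolation=cv2.INTER_CUBIC))
```

```text
{'t': 3.2833, 'qpos': array([-2.65548923e+00,  5.75224234e+00, -6.32233985e+00,  7.76472401e+01,
        4.12242131e-02,  2.52737668e+00]), 'joint_velocities': array([-0.04886251, -0.05680465,  0.07949134,  0.02782288,  0.07854024,
       -0.01474728]), 'effort': array([-5.18306494e-01, -3.24826312e+01,  2.91629559e+01, -3.53032099e-01,
       -2.46157246e-01,  1.16753983e-02]), 'position': array([0.54101503, 0.04210661, 0.09814169]), 'eef_rot': array([179.94654907,   0.27608926, 174.81710539]), 'wrist_force': array([-1.19033087,  0.42509263,  5.31628251]), 'wrist_torque': array([0.18507288, 0.15964175, 0.05881738]), 'finger_force': 64.68440026044846, 'gripper_width': 0.06288776674210557}
```

View pics/s1.png

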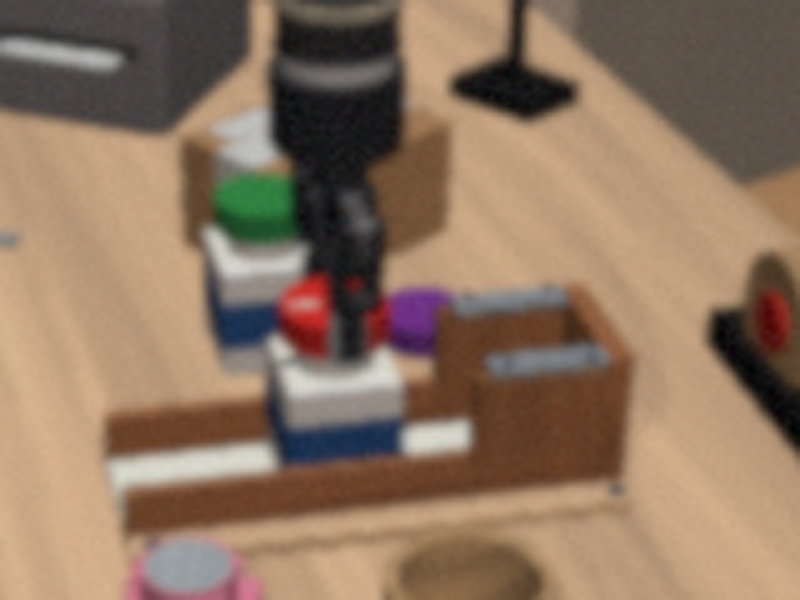

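The side view shows the fingers on the red cap, with the near tip at (348,357), about level with the cap's lower edge. That leaves little clearance above the lips, and the pads press down about 5 N. I'll regrip 5 mm higher.

Request:
{"method": "jog_arm", "body": {
  "moves": [
    {"grip": 1,"offset": [0,0,0],"roll": 0},
    {"grip": 1,"offset": [0,0,0],"roll": 0},
    {"grip": 1,"offset": [0,0,0],"roll": 0},
    {"grip": 1,"offset": [0,0,-0.005],"roll": 0},
    {"grip": 1,"offset": [0,0,-0.005],"roll": 0}
  ]
}}

```text
t: 3.7
position: [0.5395, 0.0418, 0.1009]
eef_rot: [-180.0, 0.0, 174.8]
wrist_force: [0.5, -0.8, 0.3]
gripper_width: 0.0855
finger_force: 0.0
```

Request:
{"method": "jog_arm", "body": {
  "moves": [
    {"grip": -1,"offset": [0,0,0],"roll": 0},
    {"grip": -1,"offset": [0,0,0],"roll": 0},
    {"grip": -1,"offset": [0,0,0],"roll": 0},
    {"grip": -1,"offset": [0,0,0],"roll": 0},
    {"grip": -1,"offset": [0,0,0],"roll": 0},
    {"grip": -1,"offset": [0,0,0],"roll": 0},
    {"grip": -1,"offset": [0,0,0],"roll": 0}
  ],
  "force": 60
}}

```text
t: 4.28
position: [0.5395, 0.042, 0.101]
eef_rot: [180.0, 0.0, 174.8]
wrist_force: [-1.7, 0.7, 5.3]
gripper_width: 0.063
finger_force: 64.9
```

Request:
{"method": "jog_arm", "body": {
  "moves": [
    {"grip": -1,"offset": [-0.008,0,0],"roll": 0},
    {"grip": -1,"offset": [-0.018,0,0],"roll": 0},
    {"grip": -1,"offset": [-0.028,0,0],"roll": 0},
    {"grip": -1,"offset": [-0.038,0,0],"roll": 0},
    {"grip": -1,"offset": [-0.045,0,0],"roll": 0},
    {"grip": -1,"offset": [-0.05,0,0],"roll": 0},
    {"grip": -1,"offset": [-0.05,0,0],"roll": 0}
  ]
}}

```text
t: 4.87
position: [0.5904, 0.0372, 0.101]
eef_rot: [-180.0, 0.1, 174.8]
wrist_force: [-0.6, -0.2, 4.2]
gripper_width: 0.0627
finger_force: 65.2
```

Request:
{"method": "jog_arm", "body": {
  "moves": [
    {"grip": -1,"offset": [-0.006,0,0],"roll": 0},
    {"grip": -1,"offset": [-0.013,0,0],"roll": 0},
    {"grip": -1,"offset": [-0.02,0,0],"roll": 0},
    {"grip": -1,"offset": [-0.027,0,0],"roll": 0},
    {"grip": -1,"offset": [-0.034,0,0],"roll": 0},
    {"grip": -1,"offset": [-0.04,0,0],"roll": 0},
    {"grip": -1,"offset": [-0.045,0,0],"roll": 0},
    {"grip": -1,"offset": [-0.05,0,0],"roll": 0},
    {"grip": -1,"offset": [-0.05,0,0],"roll": 0}
  ]
}}

```text
t: 5.62
position: [0.6397, 0.0327, 0.101]
eef_rot: [-180.0, 0.1, 174.8]
wrist_force: [-0.3, -0.4, 5.0]
gripper_width: 0.0628
finger_force: 65.5
```

Sliding freely. I'll creep to the stop.

Request:
{"method": "jog_arm", "body": {
  "moves": [
    {"grip": -1,"offset": [-0.003,0,0],"roll": 0},
    {"grip": -1,"offset": [-0.006,0,0],"roll": 0},
    {"grip": -1,"offset": [-0.009,0,0],"roll": 0},
    {"grip": -1,"offset": [-0.012,0,0],"roll": 0},
    {"grip": -1,"offset": [-0.013,0,0],"roll": 0},
    {"grip": -1,"offset": [-0.014,0,0],"roll": 0},
    {"grip": -1,"offset": [-0.014,0,0],"roll": 0}
  ]
}}

```text
t: 6.2
position: [0.6528, 0.0316, 0.1011]
eef_rot: [-180.0, 0.0, 174.8]
wrist_force: [-2.7, 0.0, 6.6]
gripper_width: 0.0628
finger_force: 65.5
```

Request:
{"method": "jog_arm", "body": {
  "moves": [
    {"grip": -1,"offset": [-0.001,0,0],"roll": 0},
    {"grip": -1,"offset": [-0.002,0,0],"roll": 0},
    {"grip": -1,"offset": [-0.003,0,0],"roll": 0},
    {"grip": -1,"offset": [-0.003,0,0],"roll": 0}
  ]
}}

```text
t: 6.53
position: [0.6557, 0.0313, 0.1011]
eef_rot: [-180.0, -0.0, 174.8]
wrist_force: [-2.8, -0.4, 5.0]
gripper_width: 0.0626
finger_force: 65.5
```

Request:
{"method": "jog_arm", "body": {
  "moves": [
    {"grip": -1,"offset": [-0.001,0,0],"roll": 0},
    {"grip": -1,"offset": [-0.002,0,0],"roll": 0},
    {"grip": -1,"offset": [-0.003,0,0],"roll": 0},
    {"grip": -1,"offset": [-0.003,0,0],"roll": 0}
  ]
}}

```text
t: 6.87
position: [0.6576, 0.0312, 0.1011]
eef_rot: [-180.0, -0.1, 174.8]
wrist_force: [-5.9, 0.7, 6.4]
gripper_width: 0.0626
finger_force: 65.7
```

Request:
{"method": "jog_arm", "body": {
  "moves": [
    {"grip": -1,"offset": [-0.001,0,0],"roll": 0},
    {"grip": -1,"offset": [-0.002,0,0],"roll": 0},
    {"grip": -1,"offset": [-0.002,0,0],"roll": 0},
    {"grip": -1,"offset": [-0.002,0,0],"roll": 0}
  ]
}}

```text
t: 7.2
position: [0.6576, 0.0311, 0.101]
eef_rot: [-180.0, -0.4, 174.8]
wrist_force: [-8.7, 0.6, 9.7]
gripper_width: 0.063
finger_force: 65.9
```

Run:
```python
from h import *
f=grab_frame("side");s=bot.observe();print(s["position"],s["wrist_force"],s["wrist_torque"]);cv2.imwrite("pics/s2.png",cv2.resize(f["pixels"][130:250,260:420],None,fx=5,fy=5,interpolation=cv2.INTER_CUBIC))
```

```text
[0.65756022 0.03111598 0.10100159] [-9.00492203  0.60894006  9.59308977] [0.11181093 1.85475833 0.07785616]
```

View pics/s2.png

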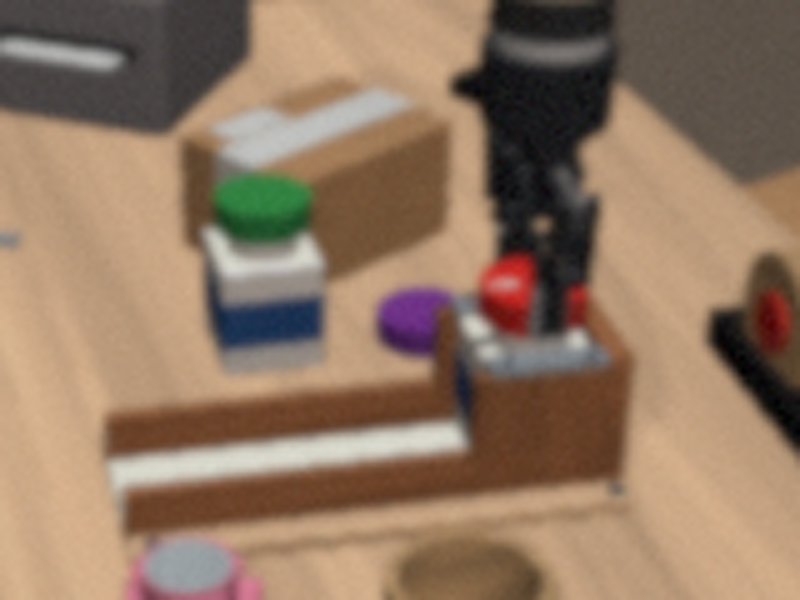

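The jar stands under the lips with the red cap at (530,295), and a further push met a hard stop at x=0.6576. Now I turn anticlockwise, rising along the thread.

Request:
{"method": "jog_arm", "body": {
  "moves": [
    {"grip": -1,"offset": [0,0,0],"roll": 0},
    {"grip": -1,"offset": [0,0,-0.0003],"roll": -6},
    {"grip": -1,"offset": [0,0,-0.0007],"roll": -12},
    {"grip": -1,"offset": [0,0,-0.001],"roll": -18},
    {"grip": -1,"offset": [0,0,-0.0014],"roll": -24},
    {"grip": -1,"offset": [0,0,-0.0018],"roll": -30},
    {"grip": -1,"offset": [0,0,-0.0021],"roll": -36},
    {"grip": -1,"offset": [0,0,-0.0025],"roll": -42},
    {"grip": -1,"offset": [0,0,-0.0028],"roll": -48},
    {"grip": -1,"offset": [0,0,-0.0028],"roll": -48}
  ],
  "force": 80
}}

```text
t: 8.08
position: [0.6588, 0.0301, 0.103]
eef_rot: [179.9, -0.2, -137.0]
wrist_force: [-6.0, -0.9, 6.4]
gripper_width: 0.0625
finger_force: 85.9
```

Run:
```python
from h import *
s=bot.observe();print(s["position"],s["eef_rot"],s["wrist_force"],s["wrist_torque"],s["qpos"])
```

```text
[0.65884891 0.03014176 0.10299777] [ 179.89483541   -0.22575358 -137.02770351] [-6.02647472 -0.91851623  6.43546502] [-0.26154056  1.15235893  0.16042628] [ -3.15919811  23.653849    15.6499394   82.22835565  -0.08987274
 -46.13110525]
```

Request:
{"method": "jog_arm", "body": {
  "moves": [
    {"grip": -1,"offset": [0,0,-0.0003],"roll": -4},
    {"grip": -1,"offset": [0,0,-0.0006],"roll": -8},
    {"grip": -1,"offset": [0,0,-0.0006],"roll": -8},
    {"grip": -1,"offset": [0,0,-0.0006],"roll": -8},
    {"grip": -1,"offset": [0,0,-0.0006],"roll": -8}
  ]
}}

```text
t: 8.5
position: [0.6589, 0.0302, 0.1032]
eef_rot: [179.9, -0.2, -129.3]
wrist_force: [-5.3, -0.9, 4.6]
gripper_width: 0.062
finger_force: 85.9
```

Run:
```python
from h import *
s=bot.observe();print(s["wrist_torque"])
f=grab_frame("wrist");cv2.imwrite("pics/wr2.png",f["pixels"])
```

```text
[-0.33403912  0.99360513  0.19133863]
```

View pics/wr2.png

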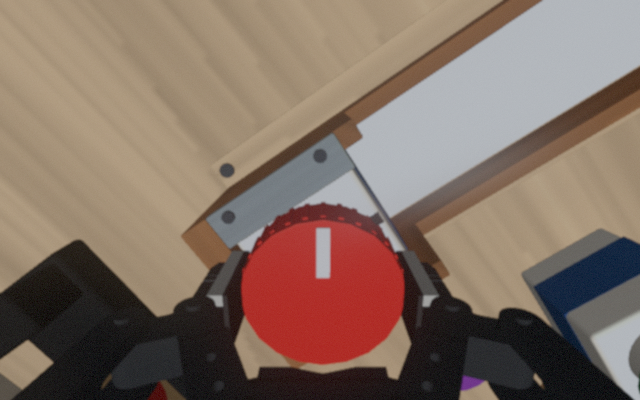

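The stripe at (322,252) still points straight away from the gripper, so there was no slip. The cap has turned about 56°, past let-go. I lift straight up, easing most of the push.

Request:
{"method": "jog_arm", "body": {
  "moves": [
    {"grip": -1,"offset": [0.001,0.0015,0],"roll": 0},
    {"grip": -1,"offset": [0.001,0.0015,-0.002],"roll": 0},
    {"grip": -1,"offset": [0.001,0.0015,-0.004],"roll": 0},
    {"grip": -1,"offset": [0.001,0.0015,-0.007],"roll": 0},
    {"grip": -1,"offset": [0.001,0.0015,-0.007],"roll": 0}
  ]
}}

```text
t: 8.97
position: [0.6592, 0.0312, 0.1108]
eef_rot: [180.0, 0.0, -129.2]
wrist_force: [-0.2, -0.4, -0.1]
gripper_width: 0.0621
finger_force: 87.0
```

Free (wrist force about 0). Raising the rest of the way.

Request:
{"method": "jog_arm", "body": {
  "moves": [
    {"grip": -1,"offset": [0,0,-0.005],"roll": 0},
    {"grip": -1,"offset": [0,0,-0.011],"roll": 0},
    {"grip": -1,"offset": [0,0,-0.017],"roll": 0},
    {"grip": -1,"offset": [0,0,-0.022],"roll": 0},
    {"grip": -1,"offset": [0,0,-0.024],"roll": 0},
    {"grip": -1,"offset": [0,0,-0.024],"roll": 0},
    {"grip": -1,"offset": [0,0,-0.024],"roll": 0},
    {"grip": -1,"offset": [0,0,-0.024],"roll": 0},
    {"grip": -1,"offset": [0,0,-0.024],"roll": 0}
  ]
}}

```text
t: 9.72
position: [0.6587, 0.0311, 0.1342]
eef_rot: [180.0, -0.0, -129.2]
wrist_force: [-0.2, 0.4, -0.4]
gripper_width: 0.062
finger_force: 87.0
```

Run:
```python
from h import *
f=grab_frame("side");s=bot.observe();print(s["position"],s["wrist_force"],s["finger_force"],s["joint_velocities"]);cv2.imwrite("pics/s3.png",cv2.resize(f["pixels"][130:250,260:420],None,fx=5,fy=5,interpolation=cv2.INTER_CUBIC))
```

```text
[0.65866211 0.03110247 0.13414689] [-0.74560022 -0.21280899 -0.61714849] 87.03401528298855 [ 0.0115371  -0.07547067  0.01895982 -0.1191657  -0.02404083 -0.03220821]
```

View pics/s3.png

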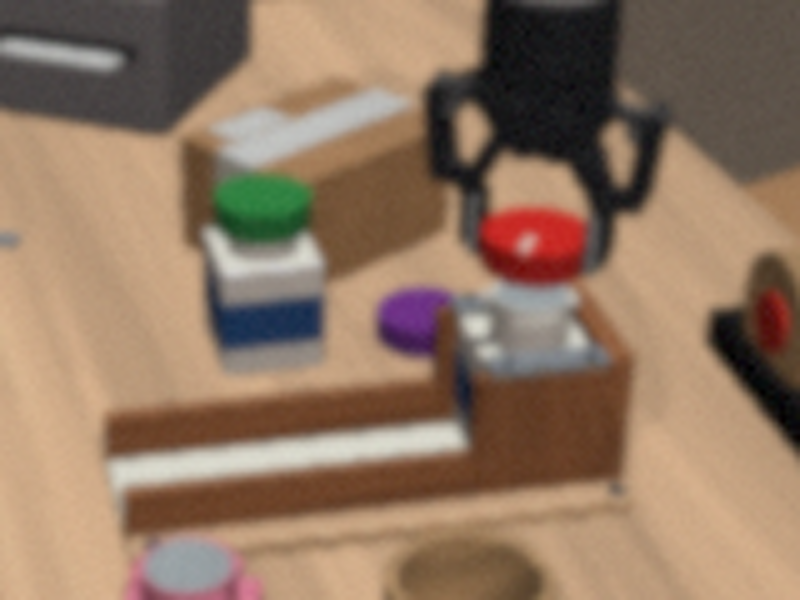

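The cap is held level at (535,245), clear of the jar's rim at (535,295), and the jar is still home under the lips.

```bash
python3 -c "
from station import bot
print(bot.sign_off())"
```

```text
the job is handed in; nothing more can be done
None
```

I slid the jar home against the stop, unscrewed the red cap about 56° and lifted it off. I handed the job in at about 10 s with the cap gripped roughly 2 cm above the rim; the hand-in returned no verdict.

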